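# Unsnap the cover of a pipette-tip box

### The arm

A 6-joint arm with a two-finger parallel gripper is mounted at the origin on the work surface. World frame = base frame: x ahead of the robot, y to its left, z up, the work surface at z = 0. Lengths are in m, angles in rad, forces in N, time in s.
With the tool pointing down it reaches from about 0.25 to 0.725 m from the base axis. Payload 4 kg.
Tool frame: the origin (TCP) lies at the very end of the fingers, on their centre line; the grasp point (between the pads) lies 19 mm behind it; x points along the fingers, z is the direction in which the jaws open and shut, and the axes are right-handed (so a half turn about x gives the same grasp; the last joint's range is limited). The gripper opens to 85 mm and grips with 20 to 120 N. Pads are 22 mm wide; open, the fingers measure 114 mm over their backs; the gripper's body (76 mm by 85 mm) begins 54 mm behind the grasp point. The pads swing forward as they close: fully open they stand 13 mm farther back than shut.
Start: joints at [-1.335, 0.241, 0.005, 1.335, 0, 1.571], TCP at [0.117, -0.486, 0.194] pointing down, gripper open.
Joint ranges: [-2.72, 2.72], [-1.05, 1.87], [-1.09, 1.28], [-1.99, 2.15], [-1.42, 1.44], [-3.14, 3.14]. Speed limits (rad/s): [2.79, 2.79, 3.14, 3.14, 3.14, 3.14].

### API

Orientations are given as a unit quaternion [x, y, z, w].
In Python, from workcell import bot gives the robot as it stands.
- The arm moves only by the tool apply_moves, never from a script. Its argument "targets" is one flat list of numbers, 7 for each row, row after row: the shift along the tool's x, y, z in units of 25 cm (1.0 is 25 cm), then the turn, a rotation vector about the tool's x, y, z in units of 0.5 rad (1.0 is 0.5 rad), then the opening, from 0 (shut) to 1 (fully open). In form: [tx, ty, tz, wx, wy, wz, claw, tx, ty, tz, wx, wy, wz, claw, ...]. A call has 1 to 12 rows; each row is the pose to reach, as a shift and turn from the pose commanded when the call began, along the tool's axes at that moment; what a row does not reach only later rows make up. A row lasts 1/12 s, in which the tool goes at most 41.7 mm and 7.16 degrees, less where a joint would pass 70% of its speed; a pose out of reach is approached as far as the arm can. A call with a number of a shift or a turn outside -1 to 1 is refused whole. A call with a gripper value outside its range is refused whole. The fingers move at their own pace and stop on an object; the grip force is fixed at half the most. Time passes only in rows, so rows that repeat a pose let the fingers close. It gives the time, the measured TCP pose, the force and the opening at its end, in the units of the state.
- bot.get_obs(): the state, without advancing time (a new reading comes with each control period).
- bot.camera(name): name is "side" or "top" or "wrist"; returns (picture, depth): 384x512x3 uint8, red, green, blue; 384x512 float32, m along the optical axis (not along the pixel's ray), 0 where there is no reading.
- bot.camera_params(name): a dict with "fx", "fy", "cx", "cy" (pixels), "dist" ([k1, k2, p1, p2, k3] as OpenCV has them; the pictures are not rectified), "T" (4x4, takes a point from camera to world coordinates); the wrist camera has in their place "tool_from_camera" (4x4, takes a point from camera to tool coordinates, whose origin is the TCP and whose axes are the tool frame's). Camera axes: x right, y up, looking along -z (the intrinsics and any distortion apply to the point x, -y, -z); pixel columns grow to the right and rows downward; lengths in m; the calibration is good to about 2 mm. A picture is of the moment at which its call begins: read the wrist's pose just before it. camera_params takes no time and is no camera call.
- bot.job_done(): hands the job in, once; it reports no verdict.
The state is a dict: "clock": time; "joint_pos": joint angles; "joint_vel": joint speeds; "tau": joint torques, N m; "eef_pos": TCP position; "tool_rot": TCP orientation; "ft_force": force on the tool from outside, world axes, zero at the start; "ft_torque": the same for the moment, N m; "grip_width": finger opening in m.
Only numpy, scipy, OpenCV 4.12 (cv2) and the standard library are available. Lean on these libraries where they do the work, as an engineer would, in place of code of your own. Each camera call takes 0.05 s, during which the arm holds its last target.

### The job

Open the pipette-tip box: squeeze the two ribbed side tabs of its snap-fit cover gently towards each other, feeling for the point where both hooks have come free (pressing a tab hard against its end stop cracks it), and lift the cover straight off. Set it down upright in the middle of the empty steel tray, lowering it onto the tray rather than dropping it, and let go; leave the small bottle, the jar and the tube rack where they stand.

Things in the scene. Friction and masses are not known exactly. Their poses are not given: they have to be found in the camera images.
- box: blue open-topped pipette-tip box, 106 (x) x 70 (y) x 50 mm high, fixed to the bench; origin at the centre of its underside, z up. Inside, 2 mm above each hook of the cover, is a catch lip that keeps the cover from lifting.
- box_rim (a point): centre of the box's mouth, 50 mm above the bench. The depth a tab must be pressed before its hook clears its lip differs from box to box and side to side: anything from 2 to 10 mm. 1.8 mm deeper the hook meets a rigid wall and the force climbs steeply. So the squeeze may have to be off-centre by up to 4 mm.
- cover_grip (a point): centre of the loose snap-fit cover, half-way between its two tabs and half-way up them: 72 mm above the bench while on the box. Axes: x along its length, y from tab to tab, z up; on the box they agree with the box's. The two tabs' outer faces stand 62 mm apart at rest; the frosted hump between them is 98 x 31 mm and as high as the tabs.
- cover_foot (a point): centre of the underside of the cover's flange plate (106 x 70 x 3 mm), 22 mm below the centre; it lies on the box rim. Below it two end ribs, 14 mm deep, fit the box with 0.75 mm play each side; the cover stands on them when set down. The whole cover weighs about 120 g (100 to 145 g).
- tab_l_face (a point): middle of the outer face of the ribbed tab on the cover's +y side: 30 mm long (x), 36 mm high (from 4 mm to 40 mm above the underside). It slides inward (along y) by itself, at most 14 mm, against a spring: 0.9 N to start plus 0.6 N per mm, and springs back. Its hook hangs 13 mm below the underside. It cracks when a finger presses it with more than 22 N.
- tab_r_face (a point): the same for the equal tab on the cover's -y side. 12 N on a tab surely brings its hook to the wall, whatever the depth (spring 8 N at 11.8 mm, the deepest); then the hook is past its lip, and easing by up to 1 mm keeps it so.
- tray: low empty steel tray, 170 x 130 mm outside, walls 12 mm high and 3 mm thick, floor about 3 mm thick, fixed to the bench; origin at the centre of its underside. A cover standing in it has its underside 17 mm and its centre point 39 mm above the bench.
- reagent_vial: small green bottle, 30 mm across, 60 mm high, origin at the centre of its foot: to be left alone
- reagent_jar: small amber jar, 36 mm across, 50 mm high, origin at the centre of its foot: to be left alone
- tube_rack: white tube rack, 80 x 50 x 30 mm (tubes to 44 mm), origin at the centre of its foot: to be left alone
Things that resemble listed ones, but are neither listed nor needed, are in the scene too. What is shaped like the part that bears cover_grip but pink is not meant.

How it is judged:
By the outcome, as a careful person would: the job done as asked, in the order asked, and still so for the second after the job is handed in, with the robot touching nothing.
It also fails if it takes over 54 s, if anything falls off the work surface, if the arm or the gripper's body presses on something with over 40 N, if the wrist force passes 120 N, or if a joint passes its speed limit or range.

## Working session

There is one attempt and no reset: what is moved stays moved. The work goes in short steps, Python scripts to look and compute and a tool call to move; the robot and the scene stay as the last step left them, time stands still between calls to the robot, and variables do not carry over. Pictures are saved under pics/ and viewed, and the job is handed in when it is done.

Besides the shell and the picture viewer there is one more tool, called after "Request:" as name(argument=value, ...), one argument or row to a line, values as JSON. apply_moves: Moves the arm, as the interface text tells. Its arguments: {"type":"object","properties":{"targets":{"type":"array"}},"required":["targets"]}

```bash
ls; mkdir -p pics; cat > h.py <<'E'
import numpy as np, cv2
from workcell import bot
def snap(n,tag):
    o=bot.get_obs(); im,d=bot.camera(n); cv2.imwrite(f'pics/{tag}.png',im[:,:,::-1]); np.savez(f'pics/{tag}.npz',im=im,d=d,p=o['eef_pos'],q=o['tool_rot']); return o,im,d
def T_of(n,o=None):
    p=bot.camera_params(n)
    if 'T' in p: return p,np.array(p['T'])
    from scipy.spatial.transform import Rotation as R
    M=np.eye(4);M[:3,:3]=R.from_quat(o['tool_rot']).as_matrix();M[:3,3]=o['eef_pos']
    return p,M@np.array(p['tool_from_camera'])
def rays(n,uv,o=None):
    p,T=T_of(n,o); K=np.array([[p['fx'],0,p['cx']],[0,p['fy'],p['cy']],[0,0,1.]])
    u=cv2.undistortPoints(np.array(uv,float).reshape(-1,1,2),K,np.array(p['dist'],float)).reshape(-1,2)
    c=np.c_[u[:,0],-u[:,1],-np.ones(len(u))]
    return T[:3,3],c@T[:3,:3].T
def onplane(n,uv,z,o=None):
    c,r=rays(n,uv,o); return c+r*((z-c[2])/r[:,2])[:,None]
def cloud(n,d,o=None):
    vv,uu=np.mgrid[:384,:512]; c,r=rays(n,np.c_[uu.ravel(),vv.ravel()],o)
    P=c+r*d.ravel()[:,None]; P[d.ravel()==0]=np.nan; return P.reshape(384,512,3)
E
python3 - <<'E'
from h import *
o,_,_=snap('top','top0');snap('side','side0')
for k,v in o.items(): print(k,np.round(v,3))
for n in ('top','side'): print(bot.camera_params(n))
print(bot.camera_params('wrist'))
E
```

```text
pics
clock 0.0
joint_pos [-1.335  0.241  0.004  1.335 -0.     1.571]
joint_vel [ 0.001  0.001 -0.002 -0.    -0.001 -0.001]
tau [ 1.0000e-03 -3.7232e+01  2.5241e+01  1.7000e-02  0.0000e+00  0.0000e+00]
eef_pos [ 0.117 -0.485  0.193]
tool_rot [ 0.438  0.556 -0.437  0.555]
ft_force [-0.216  0.44  -0.172]
ft_torque [ 0.045 -0.013 -0.003]
grip_width 0.085
{'fx': 361.56056666720247, 'fy': 361.56056666720247, 'cx': 256.82741183471967, 'cy': 190.69082689992337, 'dist': array([-0.07450655,  0.        ,  0.        ,  0.        ,  0.        ]), 'T': array([[ 1.05798369e-02,  9.91191966e-01, -1.32009674e-01,
         4.10481232e-01],
       [-9.99943746e-01,  1.03873658e-02, -2.14657210e-03,
         1.10333308e-01],
       [-7.56432254e-04,  1.32024958e-01,  9.91246104e-01,
         9.27213736e-01],
       [ 0.00000000e+00,  0.00000000e+00,  0.00000000e+00,
         1.00000000e+00]])}
{'fx': 484.61021978618805, 'fy': 484.61021978618805, 'cx': 244.75526588921565, 'cy': 186.33610018621752, 'dist': array([0.06271647, 0.        , 0.        , 0.        , 0.        ]), 'T': array([[-0.9924529 ,  0.09866749, -0.07281464,  0.47202064],
       [-0.12094456, -0.68958556,  0.71403373,  0.96037129],
       [ 0.02023999,  0.71745137,  0.69631449,  0.92424162],
       [ 0.        ,  0.        ,  0.        ,  1.        ]])}
{'fx': 302.08158143164786, 'fy': 302.08158143164786, 'cx': 258.4747312206946, 'cy': 192.19729177674256, 'dist': array([-0.02761188,  0.        ,  0.        ,  0.        ,  0.        ]), 'tool_from_camera': array([[ 2.56299024e-04,  2.71895623e-01, -9.62326714e-01,
        -1.80651010e-01],
       [ 5.39715920e-04,  9.62326568e-01,  2.71895725e-01,
         6.87251760e-02],
       [ 9.99999822e-01, -5.89069657e-04,  9.98969643e-05,
         1.39911336e-03],
       [ 0.00000000e+00,  0.00000000e+00,  0.00000000e+00,
         1.00000000e+00]])}
```

View pics/top0.png

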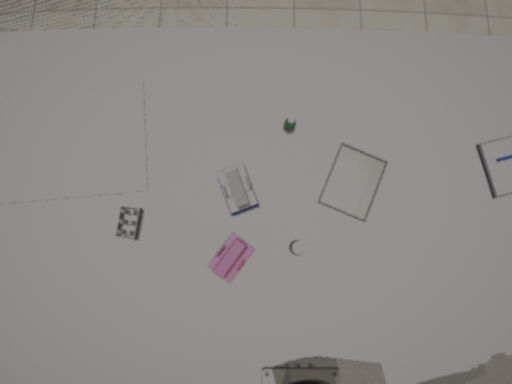

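View pics/side0.png

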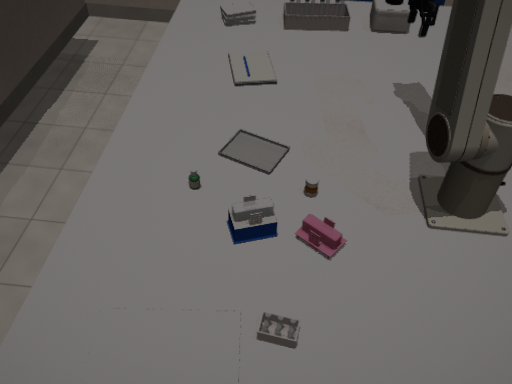

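The top view shows the white cover on the blue box at about (238,190), the tray at (353,182), the pink look-alike at (231,257), the bottle at (289,125), the jar at (298,247) and the rack at (129,223). Next I measure.

```bash
python3 - <<'E'
from h import *
z=np.load('pics/top0.npz');im,d=z['im'],z['d']
P=cloud('top',d); np.save('pics/P.npy',P)
print('bench z',np.nanmedian(P[100:120,60:100,2]))
c=cv2.resize(im[145:235,200:300],None,fx=7,fy=6,interpolation=cv2.INTER_CUBIC);cv2.imwrite('pics/c0.png',c[:,:,::-1])
s=np.load('pics/side0.npz')['im'][185:250,215:295];cv2.imwrite('pics/s0.png',cv2.resize(s,None,fx=8,fy=8,interpolation=cv2.INTER_CUBIC)[:,:,::-1])
def rect(mask,name,n='top'):
    m=mask.astype(np.uint8); pts=P[mask]; pts=pts[np.isfinite(pts[:,0])]
    r=cv2.minAreaRect((pts[:,:2]*1000).astype(np.float32)); print(name,len(pts),np.round(r[0],1),np.round(r[1],1),round(r[2],1),'z',np.round(np.nanpercentile(pts[:,2],[5,50,95]),3))
win=np.zeros((384,512),bool);win[150:225,205:270]=1
hsv=cv2.cvtColor(im,cv2.COLOR_RGB2HSV); pink=(hsv[...,0]>140)&(hsv[...,1]>60)
for a,b in ((.04,.065),(.065,.11),(.04,.11),(.08,.11)): rect(win&(P[...,2]>a)&(P[...,2]<b)&~pink,f'cover {a}')
w=np.zeros_like(win);w[135:230,310:395]=1
rect(w&(P[...,2]>.007)&(P[...,2]<.03),'tray')
for nm,(u,v) in dict(vial=(289,125),jar=(298,247),rack=(129,223)).items():
    w=np.zeros_like(win);w[v-22:v+22,u-22:u+22]=1; rect(w&(P[...,2]>.02),nm)
rect(pink,'pink')
E
```

```text
bench z 0.0013164540328243768
cover 0.04 656 [534.2 162.5] [106.5  70. ] 21.4 z [0.05  0.053 0.058]
cover 0.065 596 [534.5 162.4] [98.9 62.9] 20.8 z [0.085 0.089 0.092]
cover 0.04 1252 [534.2 162.5] [106.5  70. ] 21.4 z [0.051 0.058 0.091]
cover 0.08 579 [534.6 162.4] [98.8 62.9] 20.8 z [0.086 0.089 0.092]
tray 314 [ 561.1 -137. ] [131.7 171.5] 67.4 z [0.007 0.011 0.014]
vial 126 [702.9  30.8] [29.9 23.7] 77.7 z [0.026 0.039 0.06 ]
jar 168 [391.4  12.8] [32.3 32.7] 49.9 z [0.023 0.049 0.052]
rack 397 [448. 437.] [51.8 81.3] 83.5 z [0.022 0.031 0.045]
pink 638 [363.8 175.1] [ 65.6 100.6] 57.0 z [0.015 0.051 0.056]
```

View pics/c0.png

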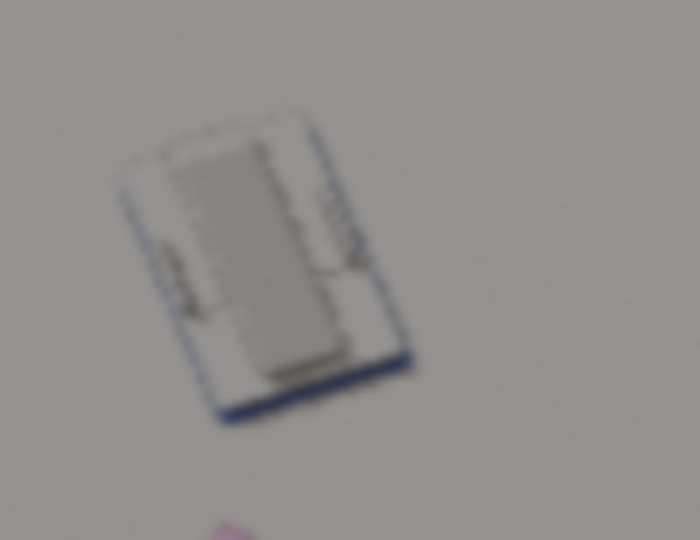

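View pics/s0.png

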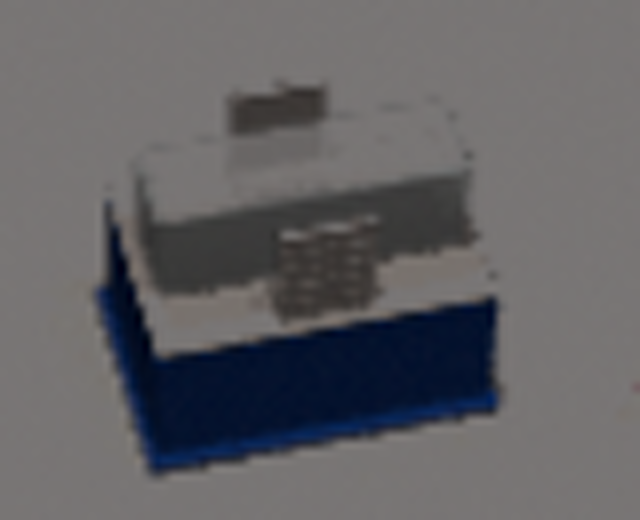

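```bash
cat >> h.py <<'E'
from scipy.spatial.transform import Rotation as R
def down(yaw):  # tool x down, tool z along (-sin,cos) of yaw (cover y)
    z=np.array([-np.sin(yaw),np.cos(yaw),0]);x=np.array([0,0,-1.]);return np.c_[x,np.cross(z,x),z]
def plan(pos,yaw,p=None,q=None):
    o=bot.get_obs(); M=R.from_quat(q if q is not None else o['tool_rot']).as_matrix();p=np.array(p if p is not None else o['eef_pos'])
    t=M.T@(np.array(pos)-p)/.25
    for f in (0,np.pi):
        w=R.from_matrix(M.T@down(yaw+f)).as_rotvec()/.5
        print('shift',np.round(t,4),'turn',np.round(w,4))
E
python3 - <<'E'
from h import *
plan([.534,.1625,.25],np.radians(21.1))
print(R.from_quat(bot.get_obs()['tool_rot']).as_matrix().round(3))
E
```

```text
shift [-0.222   2.2288 -2.131 ] turn [ 6.0182e+00 -4.0000e-04  5.6000e-03]
shift [-0.222   2.2288 -2.131 ] turn [-2.65e-01 -3.70e-03 -2.00e-04]
[[-0.     0.972  0.234]
 [ 0.002  0.234 -0.972]
 [-1.    -0.    -0.002]]
```

Request:
apply_moves(
  targets=[-0.2,1,-0.95,0,0,0,1,-0.2,1,-0.95,0,0,0,1,-0.2,1,-0.95,0,0,0,1,-0.2,1,-0.95,0,0,0,1,-0.2,1,-0.95,0,0,0,1,-0.2,1,-0.95,0,0,0,1,-0.2,1,-0.95,0,0,0,1,-0.2,1,-0.95,0,0,0,1,-0.2,1,-0.95,0,0,0,1],
)

```text
clock: 0.85
eef_pos: [0.3061, -0.1932, 0.2449]
tool_rot: [0.437, 0.556, -0.436, 0.557]
ft_force: [-0.4, -0.4, -0.5]
grip_width: 0.0855
```

```bash
python3 - <<'E'
from h import *
print(bot.get_obs()['joint_pos'].round(3) if hasattr(bot.get_obs()['joint_pos'],'round') else bot.get_obs()['joint_pos']);plan([.534,.1625,.25],np.radians(21.1))
E
```

```text
[-5.650e-01 -5.500e-02 -1.940e-01  1.431e+00  2.000e-03  2.336e+00]
shift [-0.0172  1.2245 -1.1647] turn [ 6.0279e+00 -5.7000e-03  1.5000e-03]
shift [-0.0172  1.2245 -1.1647] turn [-0.2553 -0.001  -0.0038]
```

Request:
apply_moves(
  targets=[0,0.6,-0.58,-1,0,0,1,0,0.6,-0.58,-1,0,0,1,0,0.6,-0.58,-1,0,0,1,0,0.6,-0.58,-1,0,0,1,0,0.6,-0.58,-1,0,0,1],
)

```text
clock: 1.27
eef_pos: [0.4166, -0.019, 0.2442]
tool_rot: [0.285, 0.647, -0.285, 0.647]
ft_force: [1.1, -1.8, -0.8]
grip_width: 0.0853
```

Request:
apply_moves(
  targets=[0,0,0,-1,0,0,1,0,0,0,-1,0,0,1,0,0,0,-1,0,0,1,0,0,0,-1,0,0,1],
)

```text
clock: 1.6
eef_pos: [0.416, -0.0204, 0.2437]
tool_rot: [0.115, 0.698, -0.115, 0.697]
ft_force: [0.2, -0.0, 0.5]
grip_width: 0.0853
```

Request:
apply_moves(
  targets=[0,0,0,-1,0,0,1,0,0,0,-1,0,0,1,0,0,0,-1,0,0,1,0,0,0,-1,0,0,1],
)

```text
clock: 1.93
eef_pos: [0.4158, -0.021, 0.2439]
tool_rot: [-0.06, 0.705, 0.061, 0.704]
ft_force: [0.6, 0.4, -0.5]
grip_width: 0.0851
```

Request:
apply_moves(
  targets=[0,0,0,-1,0,0,1,0,0,0,-1,0,0,1,0,0,0,-1,0,0,1,0,0,0,-1,0,0,1],
)

```text
clock: 2.27
eef_pos: [0.4158, -0.021, 0.2439]
tool_rot: [-0.233, 0.668, 0.233, 0.667]
ft_force: [0.4, -0.8, 0.1]
grip_width: 0.0853
```

```bash
python3 - <<'E'
from h import *
print(bot.get_obs()['joint_pos']);plan([.534,.1625,.25],np.radians(21.1))
E
```

```text
[-5.05215257e-02  5.73122745e-02 -8.45709776e-02  1.43004567e+00
  1.71917932e-05  8.49079046e-01]
shift [-0.025   0.2809  0.8267] turn [-2.5357e+00 -5.0000e-04 -2.4000e-03]
shift [-0.025   0.2809  0.8267] turn [ 3.7475e+00 -2.6000e-03  5.0000e-04]
```

Request:
apply_moves(
  targets=[0,0.28,0.83,-1,0,0,1,0,0.28,0.83,-1,0,0,1,0,0.28,0.83,-1,0,0,1,0,0.28,0.83,-1,0,0,1,0,0.28,0.83,-1,0,0,1,0,0.28,0.83,-1,0,0,1],
)

```text
clock: 2.77
eef_pos: [0.5383, 0.1668, 0.2422]
tool_rot: [-0.39, 0.59, 0.391, 0.59]
ft_force: [0.3, -0.3, -0.4]
grip_width: 0.0853
```

Request:
apply_moves(
  targets=[0,0,0,-1,0,0,1,0,0,0,-1,0,0,1,0,0,0,-1,0,0,1,0,0,0,-1,0,0,1],
)

```text
clock: 3.1
eef_pos: [0.5358, 0.1619, 0.2435]
tool_rot: [-0.524, 0.475, 0.525, 0.474]
ft_force: [-0.1, -1.1, 0.3]
grip_width: 0.0855
```

Request:
apply_moves(
  targets=[0,0,0,-0.536,0,0,1,0,0,0,-0.536,0,0,1,0,0,0,-0.536,0,0,1,0,0,0,-0.536,0,0,1],
)

```text
clock: 3.43
eef_pos: [0.536, 0.1617, 0.244]
tool_rot: [-0.581, 0.403, 0.582, 0.402]
ft_force: [0.3, -0.7, 0.9]
grip_width: 0.0853
```

```bash
python3 - <<'E'
from h import *
o,im,d=snap('wrist','w0')
print(o['joint_pos'],o['eef_pos'])
P=cloud('wrist',d,o)
plan([.534,.1625,.25],np.radians(21.1))
hsv=cv2.cvtColor(im,cv2.COLOR_RGB2HSV)
near=(np.hypot(P[...,0]-.534,P[...,1]-.1625)<.075)
for a,b in ((.047,.06),(.07,.11),(.082,.11)):
    m=near&(P[...,2]>a)&(P[...,2]<b); pts=P[m]
    r=cv2.minAreaRect((pts[:,:2]*1000).astype(np.float32)); print(a,len(pts),r,np.percentile(pts[:,2],[5,50,95]))
E
```

```text
[ 2.93058075e-01  3.50127301e-01  2.83150764e-01  1.50480739e+00
 -1.15788722e-04 -6.65564707e-02] [0.53597474 0.16168718 0.24395828]
shift [-0.0238  0.0066  0.0056] turn [-0.0181 -0.0001 -0.0015]
shift [-0.0238  0.0066  0.0056] turn [ 6.2651e+00 -2.4000e-03  1.0000e-04]
0.047 2247 ((534.4404296875, 159.73983764648438), (106.23117065429688, 70.09428405761719), 21.340206146240234) [0.05285757 0.05434287 0.05849938]
0.07 2593 ((533.8809204101562, 159.67529296875), (97.25099182128906, 63.4271354675293), 20.568824768066406) [0.08650894 0.09090428 0.09222458]
0.082 2528 ((533.8809204101562, 159.67529296875), (97.25099182128906, 63.4271354675293), 20.568824768066406) [0.08757627 0.0909295  0.09223417]
```

View pics/w0.png

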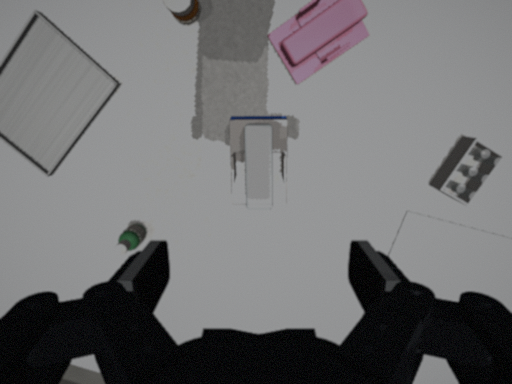

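```bash
python3 - <<'E'
from h import *
z=np.load('pics/w0.npz');o=dict(eef_pos=z['p'],tool_rot=z['q']);P=cloud('wrist',z['d'],o)
M=R.from_quat(z['q']).as_matrix();Q=(P-z['p'])@M
m=(Q[...,0]<0.03)&(Q[...,0]>-.15)&np.isfinite(Q[...,0])
q=Q[m]
for s in (1,-1):
    f=q[(q[:,2]*s>0.02)&(np.abs(q[:,1])<.03)]
    if len(f): print(s,len(f),'x max',np.percentile(f[:,0],[50,95,99.5]), 'inner z',np.percentile(f[f[:,0]>np.percentile(f[:,0],70),2]*s,[1,5,50]))
E
```

```text
1 15195 x max [-0.10742708 -0.06734825 -0.05425148] inner z [0.03898244 0.04099383 0.04505289]
-1 16167 x max [-0.10821942 -0.06793301 -0.05438213] inner z [0.04143118 0.04359435 0.04813226]
```

```bash
python3 - <<'E'
from h import *
z=np.load('pics/w0.npz');o=dict(eef_pos=z['p'],tool_rot=z['q']);P=cloud('wrist',z['d'],o)
M=R.from_quat(z['q']).as_matrix();Q=(P-z['p'])@M
for (v,u) in [(245,155),(242,160),(250,166),(265,166),(280,160),(242,358),(250,352),(270,352),(285,360),(255,150)]: print(v,u,Q[v,u].round(4))
plan([.534,.1612,.12],np.radians(21.0))
E
```

```text
245 155 [-0.0608  0.0115 -0.0464]
242 160 [-0.0559  0.0106 -0.0458]
250 166 [-0.0547  0.006  -0.0438]
265 166 [-0.0557 -0.0011 -0.0441]
280 160 [-0.0663 -0.0024 -0.0438]
242 358 [-0.0577  0.0115  0.043 ]
250 352 [-0.0555  0.0065  0.0414]
270 352 [-0.0582 -0.0022  0.0414]
285 360 [-0.0704 -0.0022  0.0411]
255 150 [-0.0707  0.0118 -0.0451]
shift [0.4962 0.008  0.0008] turn [-0.0146 -0.0001 -0.0015]
shift [0.4962 0.008  0.0008] turn [ 6.2686e+00 -2.4000e-03  1.0000e-04]
```

```bash
python3 - <<'E'
from h import *
im=np.load('pics/w0.npz')['im'][200:384,80:440]
g=np.clip(im.astype(float)*2.5,0,255).astype(np.uint8)
cv2.imwrite('pics/w0c.png',cv2.resize(g,None,fx=2.2,fy=2.2,interpolation=cv2.INTER_CUBIC)[:,:,::-1])
E
```

```text
(no output)
```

View pics/w0c.png

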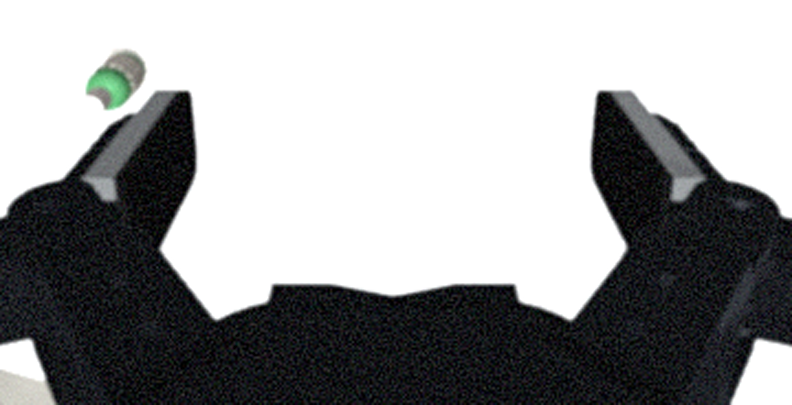

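```bash
python3 - <<'E'
from h import *
z=np.load('pics/w0.npz');o=dict(eef_pos=z['p'],tool_rot=z['q']);P=cloud('wrist',z['d'],o)
M=R.from_quat(z['q']).as_matrix();Q=(P-z['p'])@M
for (v,u) in [(340,256),(350,256),(370,256),(345,230),(330,150),(360,120),(300,130),(320,40),(300,60)]: print(v,u,Q[v,u].round(4),z['d'][v,u])
# row profile of left tip
for v in range(236,300,6): print(v,[ (u,*Q[v,u].round(3)) for u in (140,150,158,164,167)])
E
```

```text
340 256 [-0.117   0.0119 -0.002 ] 0.076885946
350 256 [-0.1201  0.0117 -0.0019] 0.073900275
370 256 [-0.1254  0.011  -0.0019] 0.0690568
345 230 [-0.1178  0.0111 -0.0086] 0.07628455
330 150 [-0.121   0.0183 -0.0272] 0.071269564
360 120 [-0.1285  0.0168 -0.0313] 0.06440966
300 130 [-0.1004  0.0119 -0.0411] 0.09278102
320 40 [-0.1108  0.0125 -0.0623] 0.08260589
300 60 [ 0.2425 -0.235  -0.3281] 0.48978394
236 [(140, np.float64(0.214), np.float64(-0.107), np.float64(-0.17)), (150, np.float64(0.243), np.float64(-0.12), np.float64(-0.167)), (158, np.float64(0.241), np.float64(-0.119), np.float64(-0.154)), (164, np.float64(0.245), np.float64(-0.121), np.float64(-0.146)), (167, np.float64(0.242), np.float64(-0.12), np.float64(-0.14))]
242 [(140, np.float64(0.213), np.float64(-0.116), np.float64(-0.17)), (150, np.float64(-0.057), np.float64(0.011), np.float64(-0.05)), (158, np.float64(-0.056), np.float64(0.011), np.float64(-0.047)), (164, np.float64(-0.057), np.float64(0.011), np.float64(-0.044)), (167, np.float64(0.245), np.float64(-0.131), np.float64(-0.142))]
248 [(140, np.float64(0.242), n
[... 2282 characters left out ...]
4(-0.01), np.float64(-0.044))]
290 [(140, np.float64(-0.086), np.float64(0.006), np.float64(-0.044)), (150, np.float64(-0.078), np.float64(0.0), np.float64(-0.044)), (158, np.float64(-0.069), np.float64(-0.005), np.float64(-0.044)), (164, np.float64(-0.063), np.float64(-0.01), np.float64(-0.044)), (167, np.float64(0.243), np.float64(-0.214), np.float64(-0.149))]
296 [(140, np.float64(-0.087), np.float64(0.004), np.float64(-0.044)), (150, np.float64(-0.078), np.float64(-0.002), np.float64(-0.044)), (158, np.float64(-0.071), np.float64(-0.007), np.float64(-0.044)), (164, np.float64(0.242), np.float64(-0.225), np.float64(-0.154)), (167, np.float64(0.244), np.float64(-0.227), np.float64(-0.15))]
```

```bash
python3 - <<'E'
from h import *
o,im,d=snap('side','side1')
P=cloud('side',d)
M=R.from_quat(o['tool_rot']).as_matrix();Q=(P-o['eef_pos'])@M
m=(np.hypot(Q[...,1],Q[...,2])<.075)&(Q[...,0]<.05)&(Q[...,0]>-.2)
q=Q[m];print(len(q),np.percentile(q[:,0],[90,99,100]))
h,e=np.histogram(q[:,0],bins=np.arange(-.2,.05,.01));print(list(zip(e.round(2),h)))
vv,uu=np.where(m);print(vv.min(),vv.max(),uu.min(),uu.max())
c=im[max(0,vv.min()-20):vv.max()+60,max(0,uu.min()-40):uu.max()+40]
cv2.imwrite('pics/s1.png',cv2.resize(np.clip(c*1.8,0,255).astype(np.uint8),None,fx=3.5,fy=3.5)[:570,:790,::-1])
E
```

```text
1631 [-0.07652075 -0.0538784  -0.04876123]
[(np.float64(-0.2), np.int64(194)), (np.float64(-0.19), np.int64(178)), (np.float64(-0.18), np.int64(180)), (np.float64(-0.17), np.int64(94)), (np.float64(-0.16), np.int64(152)), (np.float64(-0.15), np.int64(153)), (np.float64(-0.14), np.int64(144)), (np.float64(-0.13), np.int64(103)), (np.float64(-0.12), np.int64(77)), (np.float64(-0.11), np.int64(101)), (np.float64(-0.1), np.int64(32)), (np.float64(-0.09), np.int64(38)), (np.float64(-0.08), np.int64(72)), (np.float64(-0.07), np.int64(66)), (np.float64(-0.06), np.int64(45)), (np.float64(-0.05), np.int64(2)), (np.float64(-0.04), np.int64(0)), (np.float64(-0.03), np.int64(0)), (np.float64(-0.02), np.int64(0)), (np.float64(-0.01), np.int64(0)), (np.float64(0.0), np.int64(0)), (np.float64(0.01), np.int64(0)), (np.float64(0.02), np.int64(0)), (np.float64(0.03), np.int64(0))]
75 151 237 276
```

View pics/s1.png

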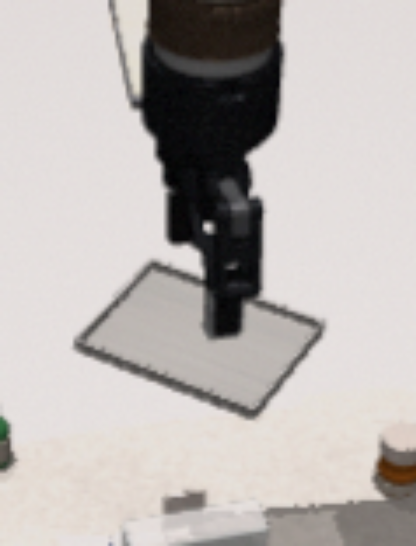

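Both views put the open fingertips about 52 mm behind the reported TCP, not 13 mm. I measure again at the working opening before descending.

Request:
apply_moves(
  targets=[0.3,0.008,0,-0.015,0,0,0.55,0.3,0.008,0,-0.015,0,0,0.55,0.3,0.008,0,-0.015,0,0,0.55,0.3,0.008,0,-0.015,0,0,0.55,0.3,0.008,0,-0.015,0,0,0.55,0.3,0.008,0,-0.015,0,0,0.55],
)

```text
clock: 4.03
eef_pos: [0.5366, 0.162, 0.1723]
tool_rot: [0.584, -0.398, -0.582, -0.401]
ft_force: [0.1, -0.2, 0.0]
grip_width: 0.0468
```

```bash
cat >> h.py <<'E'
def tips(tag):
    o,im,d=snap('wrist',tag);P=cloud('wrist',d,o)
    M=R.from_quat(o['tool_rot']).as_matrix();Q=(P-o['eef_pos'])@M
    m=(Q[...,0]>-.09)&(Q[...,0]<-.02)&(np.abs(Q[...,1])<.02)&(np.abs(Q[...,2])<.06)
    for s in (1,-1):
        f=Q[m&(Q[...,2]*s>0.01)]; f=f[f[:,0]>np.percentile(f[:,0],60)]
        print(s,len(f),'xmax',np.percentile(f[:,0],[90,98,99.8]).round(4),'z in',np.percentile(f[:,2]*s,[2,10,50]).round(4),'y',np.percentile(f[:,1],[1,99]).round(4))
    print(o['eef_pos'].round(4),o['grip_width'],o['ft_force'].round(2)); return o,im,d,P
E
python3 -c "
from h import *
tips('w1')"
```

```text
1 1038 xmax [-0.0471 -0.0431 -0.0405] z in [0.022  0.0222 0.0232] y [-0.0098  0.0116]
-1 1039 xmax [-0.0471 -0.043  -0.0412] z in [0.0246 0.0247 0.0258] y [-0.0101  0.0117]
[0.5366 0.162  0.1723] 0.04678035697212482 [ 0.11 -0.23  0.02]
```

View pics/w1.png

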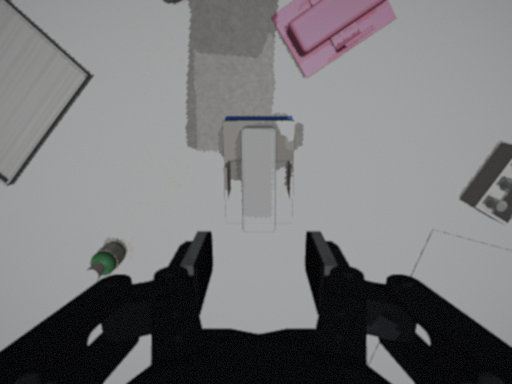

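```bash
cat >> h.py <<'E'
def cover(tag,zlo=.082,zhi=.11,c=(.534,.1615),rad=.075,zs=1.3):
    z=np.load(f'pics/{tag}.npz');o=dict(eef_pos=z['p'],tool_rot=z['q']);P=cloud('wrist',z['d'],o)
    M=R.from_quat(z['q']).as_matrix()
    m=(np.hypot(P[...,0]-c[0],P[...,1]-c[1])<rad)&(P[...,2]>zlo)&(P[...,2]<zhi);pts=P[m]
    r=cv2.minAreaRect((pts[:,:2]*1000).astype(np.float32))
    w=np.array([r[0][0]/1000,r[0][1]/1000,.09]);t=(w-z['p'])@M
    print(len(pts),'rect',np.round(r[0],1),np.round(r[1],1),round(r[2],2),'in tool mm (corr)',np.round(t*1000+[0,0,zs],1),'zmed',np.median(pts[:,2]).round(4))
E
python3 - <<'E'
from h import *
cover('w1');cover('w1',.047,.06);cover('w0');cover('w0',.047,.06)
plan([.534,.1612,.13],np.radians(21.0))
E
```

```text
3885 rect [533.8 159.4] [97.2 63.5] 20.54 in tool mm (corr) [82.2  4.  -0.1] zmed 0.0909
3311 rect [534.5 159.7] [106.1  70.1] 21.29 in tool mm (corr) [82.2  3.2 -0. ] zmed 0.0543
2528 rect [533.9 159.7] [97.3 63.4] 20.57 in tool mm (corr) [154.    2.5   0.2] zmed 0.0909
2247 rect [534.4 159.7] [106.2  70.1] 21.34 in tool mm (corr) [154.   2.   0.] zmed 0.0543
shift [0.1689 0.0116 0.0007] turn [ 0.0057 -0.0008  0.0109]
shift [0.1689 0.0116 0.0007] turn [-6.2775e+00 -1.7200e-02 -1.3000e-03]
```

Request:
apply_moves(
  targets=[0.1,0.012,0,0,0,0.01,1,0.2,0.012,0,0,0,0.01,1,0.2,0.012,0,0,0,0.01,1,0.2,0.012,0,0,0,0.01,1,0.25,0.012,0,0,0,0.01,1,0.3,0.012,0,0,0,0.01,1,0.35,0.012,0,0,0,0.01,1,0.4,0.012,0,0,0,0.01,1,0.4,0.012,0,0,0,0.01,1],
)

```text
clock: 4.83
eef_pos: [0.5319, 0.1604, 0.0695]
tool_rot: [-0.582, 0.401, 0.584, 0.398]
ft_force: [0.0, -0.4, -0.4]
grip_width: 0.0853
```

```bash
python3 - <<'E'
from h import *
tips('w2');cover('w2');cover('w2',.047,.06)
o,im,d=snap('side','side2')
c=im[100:250,190:320];cv2.imwrite('pics/s2.png',cv2.resize(np.clip(c*1.8,0,255).astype(np.uint8),None,fx=4,fy=4)[:,:,::-1])
print(o['eef_pos']);plan([.534,.1612,.017],np.radians(21.0))
E
```

```text
1 1233 xmax [-0.0207 -0.0202 -0.02  ] z in [0.0102 0.0111 0.0413] y [-0.0184  0.0184]
-1 1379 xmax [-0.0206 -0.0202 -0.02  ] z in [0.0102 0.0112 0.03  ] y [-0.0188  0.0191]
[0.5319 0.1604 0.0695] 0.08525562192804494 [ 0.   -0.37 -0.35]
9113 rect [533.9 159.4] [97.3 62.1] 21.52 in tool mm (corr) [-20.5  -1.4  -0.3] zmed 0.0909
6592 rect [534.2 159.5] [106.   70.4] 21.19 in tool mm (corr) [-20.5  -1.8  -0.3] zmed 0.0542
[0.5323589  0.16048876 0.07051612]
shift [ 0.2165 -0.0053  0.0004] turn [ 0.0062 -0.0004 -0.0051]
shift [ 0.2165 -0.0053  0.0004] turn [-6.2769e+00  8.0000e-03 -6.0000e-04]
```

View pics/s2.png

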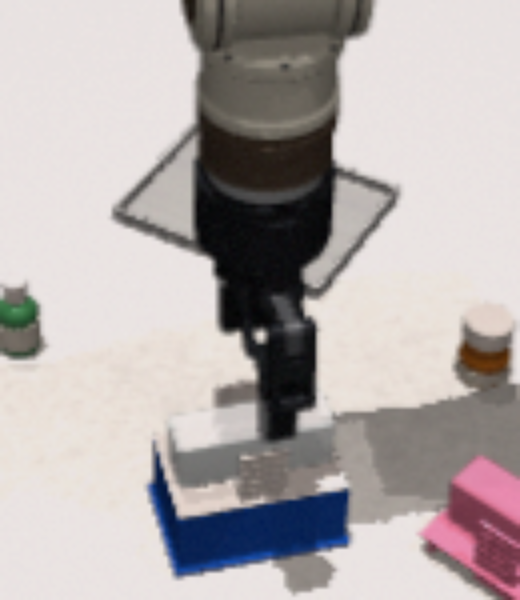

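View pics/w2.png

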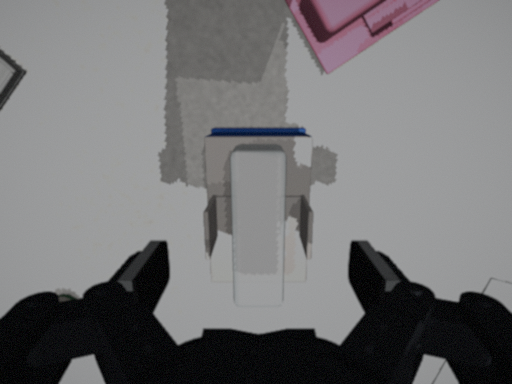

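Request:
apply_moves(
  targets=[0.05,-0.005,0,0,0,0,1,0.1,-0.005,0,0,0,0,1,0.14,-0.005,0,0,0,0,1,0.17,-0.005,0,0,0,0,1,0.19,-0.005,0,0,0,0,1,0.19,-0.005,0,0,0,0,0.85,0.19,-0.005,0,0,0,0,0.82,0.19,-0.005,0,0,0,0,0.82,0.19,-0.005,0,0,0,0,0.82],
)

```text
clock: 5.68
eef_pos: [0.5332, 0.1608, 0.0225]
tool_rot: [-0.583, 0.401, 0.584, 0.398]
ft_force: [0.5, 0.1, -0.2]
grip_width: 0.0696
```

```bash
python3 - <<'E'
from h import *
o,im,d,P=tips('w3');cover('w3')
o,im,d=snap('side','side3')
c=im[130:250,190:320];cv2.imwrite('pics/s3.png',cv2.resize(np.clip(c*1.8,0,255).astype(np.uint8),None,fx=4.5,fy=4.5)[:,:,::-1])
print(o['eef_pos'],o['ft_force'],o['ft_torque']);plan([.534,.1612,.017],np.radians(21.0))
E
```

```text
1 2258 xmax [-0.0314 -0.0307 -0.0301] z in [0.0182 0.0195 0.0263] y [-0.0193  0.0195]
-1 2486 xmax [-0.0316 -0.0309 -0.0303] z in [0.0216 0.0231 0.0296] y [-0.0191  0.0196]
[0.5332 0.1608 0.0225] 0.06955245419883226 [ 0.51  0.14 -0.24]
17262 rect [526.9 156.6] [76.9 75.8] 65.19 in tool mm (corr) [-67.5   7.7  -0.4] zmed 0.0909
[0.53312689 0.16080639 0.02242782] [ 0.1386678   0.10909601 -0.30140833] [-0.01950427  0.0004256   0.01442612]
shift [ 0.0213 -0.0044  0.    ] turn [ 0.0065 -0.0001 -0.0081]
shift [ 0.0213 -0.0044  0.    ] turn [-6.2767e+00  1.2700e-02 -1.0000e-04]
```

View pics/s3.png

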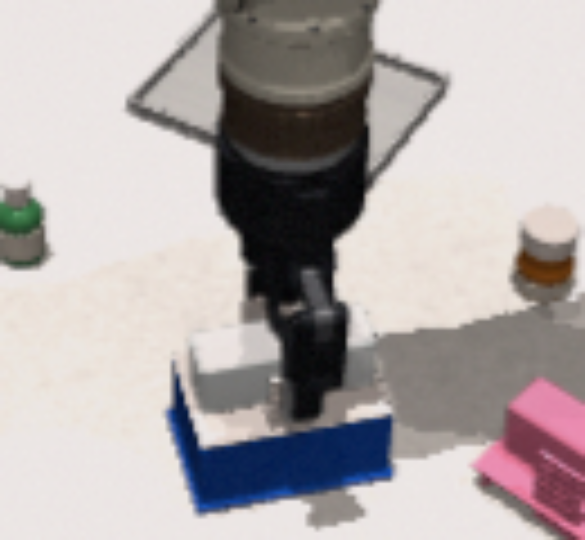

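View pics/w3.png

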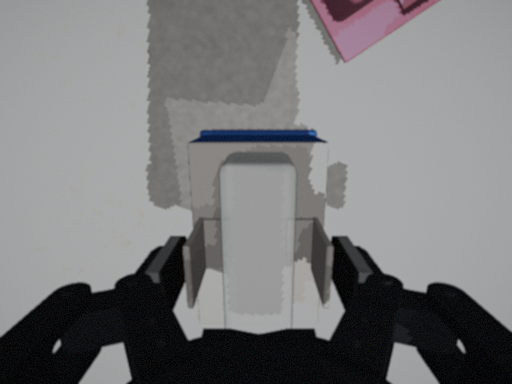

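Request:
apply_moves(
  targets=[0.02,-0.002,0,0,0,0,0.78,0.02,-0.002,0,0,0,0,0.75,0.02,-0.002,0,0,0,0,0.75,0.02,-0.002,0,0,0,0,0.75],
)

```text
clock: 6.12
eef_pos: [0.5329, 0.1608, 0.0166]
tool_rot: [-0.582, 0.401, 0.584, 0.398]
ft_force: [-0.1, -0.0, -0.5]
grip_width: 0.0644
```

Request:
apply_moves(
  targets=[0,0,0,0,0,0,0.74,0,0,0,0,0,0,0.73,0,0,0,0,0,0,0.72,0,0,0,0,0,0,0.72],
)

```text
clock: 6.45
eef_pos: [0.5331, 0.1608, 0.0169]
tool_rot: [-0.582, 0.401, 0.584, 0.398]
ft_force: [-0.5, -0.5, 0.8]
grip_width: 0.0616
```

```bash
cat >> h.py <<'E'
def f():
    o=bot.get_obs();M=R.from_quat(o['tool_rot']).as_matrix()
    print('t',round(float(o['clock']),2),'F tool',(M.T@o['ft_force']).round(2),'T tool',(M.T@o['ft_torque']).round(3),'w',round(o['grip_width']*1000,2),'pos',(o['eef_pos']*1000).round(2),'pos along z',round(float(M[:,2]@o['eef_pos'])*1000,2))
E
python3 -c "
from h import *
f()"
```

```text
t 6.45 F tool [-0.79  0.63 -0.32] T tool [0.013 0.045 0.066] w 61.62 pos [533.09 160.75  16.92] pos along z -42.73
```

Request:
apply_moves(
  targets=[0,0,0,0,0,0,0.71,0,0,0,0,0,0,0.69,0,0,0,0,0,0,0.68,0,0,0,0,0,0,0.68,0,0,0,0,0,0,0.68],
)

```text
clock: 6.87
eef_pos: [0.5332, 0.1609, 0.0171]
tool_rot: [-0.583, 0.401, 0.584, 0.398]
ft_force: [-1.0, -0.8, 2.0]
grip_width: 0.0579
```

```bash
python3 -c "
from h import *
f();o,im,d=snap('wrist','w4');f()
cv2.imwrite('pics/w4c.png',cv2.resize(np.clip(im[180:330,140:380]*1.8,0,255).astype(np.uint8),None,fx=3.3,fy=3.3)[:,:,::-1])"
```

```text
t 6.87 F tool [-2.02  1.22 -0.38] T tool [-0.058  0.06   0.072] w 57.93 pos [533.23 160.85  17.07] pos along z -42.7
t 6.92 F tool [-3.17  0.11 -0.06] T tool [0.038 0.108 0.171] w 58.09 pos [533.21 160.87  17.03] pos along z -42.7
```

View pics/w4c.png

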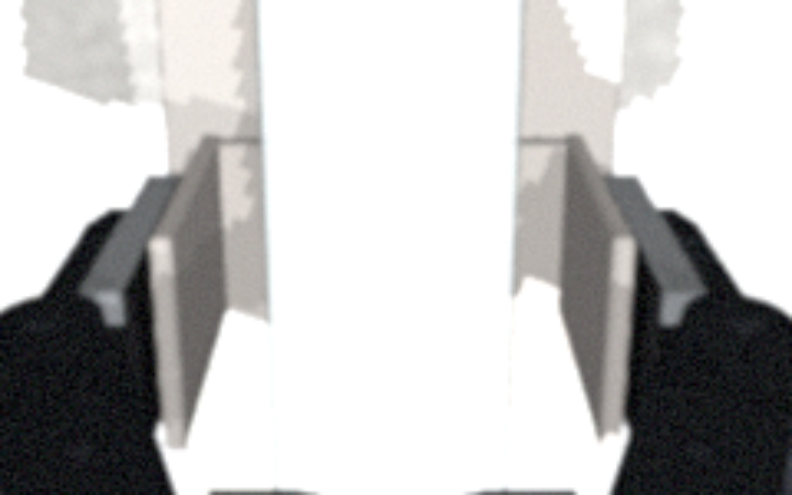

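Request:
apply_moves(
  targets=[0,0,0,0,0,0,0.67,-0.001,0,0,0,0,0,0.66,-0.002,0,0,0,0,0,0.65,-0.002,0,0,0,0,0,0.65,-0.002,0,0,0,0,0,0.65],
)

```text
clock: 7.33
eef_pos: [0.5332, 0.1609, 0.0172]
tool_rot: [-0.582, 0.401, 0.584, 0.398]
ft_force: [0.5, -0.5, 1.2]
grip_width: 0.0554
```

```bash
python3 -c "
from h import *
f()"
```

```text
t 7.33 F tool [-1.16 -0.22 -0.66] T tool [-0.077 -0.001 -0.172] w 55.37 pos [533.2  160.89  17.24] pos along z -42.65
```

Request:
apply_moves(
  targets=[0,0,0,0,0,0,0.64,0,0,0,0,0,0,0.64,-0.001,0,0,0,0,0,0.64],
)

```text
clock: 7.58
eef_pos: [0.533, 0.1608, 0.0174]
tool_rot: [-0.582, 0.401, 0.584, 0.398]
ft_force: [0.5, 0.2, 0.1]
grip_width: 0.0548
```

```bash
python3 -c "
from h import *
f()"
```

```text
t 7.58 F tool [-0.12 -0.55  0.02] T tool [-0.021  0.05  -0.097] w 54.79 pos [533.   160.82  17.38] pos along z -42.62
```

Request:
apply_moves(
  targets=[0,0,0,0,0,0,0.63,0,0,0,0,0,0,0.63,-0.001,0,0,0,0,0,0.63],
)

```text
clock: 7.83
eef_pos: [0.5328, 0.1608, 0.0175]
tool_rot: [-0.582, 0.401, 0.585, 0.398]
ft_force: [0.4, 0.6, -0.9]
grip_width: 0.054
```

```bash
python3 -c "
from h import *
f()"
```

```text
t 7.83 F tool [ 0.89 -0.61  0.39] T tool [-0.02   0.042 -0.069] w 54.03 pos [532.77 160.79  17.54] pos along z -42.57
```

Request:
apply_moves(
  targets=[0,0,0,0,0,0,0.62,0,0,0,0,0,0,0.62,-0.001,0,0,0,0,0,0.62],
)

```text
clock: 8.08
eef_pos: [0.5327, 0.1607, 0.0177]
tool_rot: [-0.582, 0.401, 0.585, 0.398]
ft_force: [0.0, -0.1, -1.5]
grip_width: 0.0528
```

```bash
python3 -c "
from h import *
f()"
```

```text
t 8.08 F tool [ 1.52 -0.03 -0.09] T tool [ 0.001 -0.016 -0.008] w 52.77 pos [532.67 160.74  17.75] pos along z -42.59
```

Request:
apply_moves(
  targets=[0,0,0,0,0,0,0.61,0,0,0,0,0,0,0.61,-0.001,0,0,0,0,0,0.61],
)

```text
clock: 8.33
eef_pos: [0.5327, 0.1607, 0.018]
tool_rot: [-0.582, 0.401, 0.585, 0.398]
ft_force: [1.2, -0.2, -1.8]
grip_width: 0.0523
```

```bash
python3 -c "
from h import *
f()"
```

```text
t 8.33 F tool [ 1.8  -1.03 -0.58] T tool [ 0.008  0.004 -0.005] w 52.34 pos [532.66 160.73  17.99] pos along z -42.6
```

Request:
apply_moves(
  targets=[0.001,0,0,0,0,0,0.6,0.001,0,0,0,0,0,0.6,0.001,0,0,0,0,0,0.6],
)

```text
clock: 8.58
eef_pos: [0.5328, 0.1607, 0.018]
tool_rot: [-0.582, 0.401, 0.584, 0.398]
ft_force: [-1.4, -0.8, 1.5]
grip_width: 0.0519
```

```bash
python3 -c "
from h import *
f()"
```

```text
t 8.58 F tool [-1.5   1.58 -0.25] T tool [-0.012 -0.07   0.254] w 51.88 pos [532.76 160.73  18.04] pos along z -42.65
```

Request:
apply_moves(
  targets=[0,0,0,0,0,0,0.59,0,0,0,0,0,0,0.59,0,0,0,0,0,0,0.59],
)

```text
clock: 8.83
eef_pos: [0.5328, 0.1607, 0.0182]
tool_rot: [-0.582, 0.401, 0.584, 0.398]
ft_force: [-1.8, -0.7, 2.2]
grip_width: 0.0508
```

```bash
python3 -c "
from h import *
f()"
```

```text
t 8.83 F tool [-2.18  1.95 -0.04] T tool [-0.053  0.042  0.461] w 50.78 pos [532.79 160.72  18.16] pos along z -42.65
```

Request:
apply_moves(
  targets=[0,0,0,0,0,0,0.58,0,0,0,0,0,0,0.58,0,0,0,0,0,0,0.58],
)

```text
clock: 9.08
eef_pos: [0.5328, 0.1607, 0.0182]
tool_rot: [-0.582, 0.401, 0.584, 0.398]
ft_force: [-3.1, -0.7, 3.5]
grip_width: 0.0496
```

```bash
python3 -c "
from h import *
f()"
```

```text
t 9.08 F tool [-3.5   3.15  0.47] T tool [-0.046 -0.018  0.724] w 49.6 pos [532.83 160.69  18.23] pos along z -42.66
```

Request:
apply_moves(
  targets=[-0.001,0.001,0,0,0,0,0.57,-0.002,0.001,0,0,0,0,0.57,-0.002,0.001,0,0,0,0,0.57],
)

```text
clock: 9.33
eef_pos: [0.533, 0.1608, 0.0184]
tool_rot: [-0.582, 0.401, 0.584, 0.398]
ft_force: [-1.2, -0.8, 2.2]
grip_width: 0.0491
```

```bash
python3 -c "
from h import *
f()"
```

```text
t 9.33 F tool [-2.16  1.41 -0.3 ] T tool [ 0.    -0.008  0.334] w 49.07 pos [533.02 160.8   18.39] pos along z -42.66
```

Request:
apply_moves(
  targets=[-0.001,0.001,0,0,0,0,0.56,-0.001,0.001,0,0,0,0,0.56,-0.001,0.001,0,0,0,0,0.56],
)

```text
clock: 9.58
eef_pos: [0.5329, 0.1608, 0.0186]
tool_rot: [-0.582, 0.401, 0.584, 0.398]
ft_force: [0.4, -0.0, -1.1]
grip_width: 0.0481
```

```bash
python3 -c "
from h import *
f()"
```

```text
t 9.58 F tool [ 1.06 -0.33 -0.17] T tool [-0.021  0.018 -0.069] w 48.06 pos [532.89 160.8   18.57] pos along z -42.63
```

Request:
apply_moves(
  targets=[-0.001,0,0,0,0,0,0.55,-0.001,0,0,0,0,0,0.55,-0.001,0,0,0,0,0,0.55],
)

```text
clock: 9.83
eef_pos: [0.5325, 0.1606, 0.0188]
tool_rot: [-0.582, 0.401, 0.584, 0.398]
ft_force: [0.8, -0.5, -2.3]
grip_width: 0.047
```

```bash
python3 -c "
from h import *
f()"
```

```text
t 9.83 F tool [ 2.33 -0.59 -0.75] T tool [ 0.015 -0.037  0.016] w 46.97 pos [532.46 160.62  18.82] pos along z -42.63
```

Request:
apply_moves(
  targets=[0,0,0,0,0,0,0.545,0,0,0,0,0,0,0.54,0,0,0,0,0,0,0.54],
)

```text
clock: 10.08
eef_pos: [0.5325, 0.1606, 0.019]
tool_rot: [-0.582, 0.401, 0.584, 0.398]
ft_force: [0.8, 0.0, -0.5]
grip_width: 0.046
```

```bash
python3 -c "
from h import *
f()"
```

```text
t 10.08 F tool [ 0.53 -0.71 -0.26] T tool [0.021 0.035 0.006] w 46.04 pos [532.53 160.63  18.98] pos along z -42.62
```

Request:
apply_moves(
  targets=[0,0,0,0,0,0,0.535,0,0,0,0,0,0,0.53,0,0,0,0,0,0,0.53],
)

```text
clock: 10.33
eef_pos: [0.5326, 0.1607, 0.0191]
tool_rot: [-0.582, 0.401, 0.584, 0.398]
ft_force: [0.1, -0.4, -0.6]
grip_width: 0.0453
```

```bash
python3 -c "
from h import *
f()"
```

```text
t 10.33 F tool [ 0.61  0.07 -0.44] T tool [-0.04   0.018 -0.011] w 45.31 pos [532.59 160.65  19.06] pos along z -42.65
```

Request:
apply_moves(
  targets=[0,0,0,0,0,0,0.525,0,0,0,0,0,0,0.52,0,0,0,0,0,0,0.52],
)

```text
clock: 10.58
eef_pos: [0.5326, 0.1606, 0.0191]
tool_rot: [-0.582, 0.401, 0.584, 0.398]
ft_force: [-0.4, -0.1, -0.3]
grip_width: 0.0445
```

```bash
python3 -c "
from h import *
f()"
```

```text
t 10.58 F tool [0.32 0.42 0.11] T tool [-0.04   0.075  0.037] w 44.46 pos [532.6  160.65  19.12] pos along z -42.65
```

Request:
apply_moves(
  targets=[0,0,0,0,0,0,0.515,0,0,0,0,0,0,0.51,0,0,0,0,0,0,0.51],
)

```text
clock: 10.83
eef_pos: [0.5326, 0.1606, 0.0192]
tool_rot: [-0.582, 0.401, 0.584, 0.398]
ft_force: [-0.4, -0.6, 1.4]
grip_width: 0.0436
```

```bash
python3 -c "
from h import *
f()"
```

```text
t 10.83 F tool [-1.35  0.55 -0.4 ] T tool [-0.001 -0.053  0.117] w 43.6 pos [532.6  160.64  19.23] pos along z -42.66
```

Request:
apply_moves(
  targets=[0,0,0,0,0,0,0.505,0,0,0,0,0,0,0.5,0,0,0,0,0,0,0.5],
)

```text
clock: 11.08
eef_pos: [0.5326, 0.1606, 0.0193]
tool_rot: [-0.582, 0.401, 0.584, 0.398]
ft_force: [-1.1, -0.7, 3.5]
grip_width: 0.0426
```

```bash
python3 -c "
from h import *
f()"
```

```text
t 11.08 F tool [-3.46  1.3  -0.26] T tool [ 0.003 -0.071  0.308] w 42.59 pos [532.62 160.62  19.33] pos along z -42.67
```

Request:
apply_moves(
  targets=[-0.002,0.001,0,0,0,0,0.495,-0.002,0.001,0,0,0,0,0.49,-0.002,0.001,0,0,0,0,0.49],
)

```text
clock: 11.33
eef_pos: [0.5324, 0.1606, 0.0195]
tool_rot: [-0.582, 0.401, 0.584, 0.398]
ft_force: [-1.9, 0.1, 0.3]
grip_width: 0.0423
```

```bash
python3 -c "
from h import *
f()"
```

```text
t 11.33 F tool [-0.32  1.73  0.74] T tool [-0.023  0.006  0.053] w 42.35 pos [532.45 160.58  19.48] pos along z -42.65
```

Request:
apply_moves(
  targets=[-0.001,0,0,0,0,0,0.485,-0.001,0,0,0,0,0,0.485,-0.001,0,0,0,0,0,0.485],
)

```text
clock: 11.58
eef_pos: [0.5323, 0.1605, 0.0196]
tool_rot: [-0.582, 0.401, 0.584, 0.398]
ft_force: [0.0, 0.0, -0.9]
grip_width: 0.0412
```

```bash
python3 -c "
from h import *
f();o,im,d=snap('wrist','w5');f()
cv2.imwrite('pics/w5c.png',cv2.resize(np.clip(im[180:330,140:380]*1.8,0,255).astype(np.uint8),None,fx=3.3,fy=3.3)[:,:,::-1])"
```

```text
t 11.58 F tool [ 0.89 -0.02  0.03] T tool [-0.024  0.046 -0.07 ] w 41.24 pos [532.27 160.54  19.56] pos along z -42.65
t 11.63 F tool [ 1.78  0.09 -0.43] T tool [ 0.004 -0.023 -0.06 ] w 41.61 pos [532.26 160.55  19.57] pos along z -42.61
```

View pics/w5c.png

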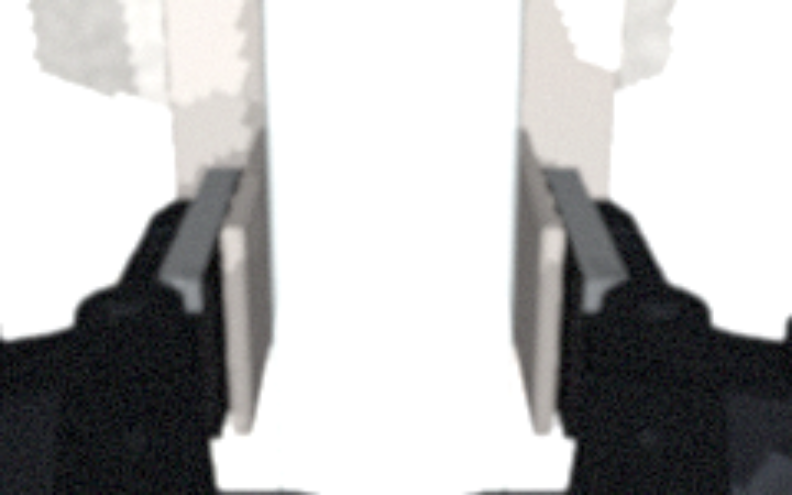

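Request:
apply_moves(
  targets=[0,0,0,0,0,0,0.48,0,0,0,0,0,0,0.48,0,0,0,0,0,0,0.48],
)

```text
clock: 11.88
eef_pos: [0.5323, 0.1605, 0.0197]
tool_rot: [-0.582, 0.401, 0.584, 0.398]
ft_force: [-0.7, -0.4, -1.1]
grip_width: 0.0413
```

```bash
python3 -c "
from h import *
f()"
```

```text
t 11.88 F tool [ 1.14  0.76 -0.09] T tool [-0.013 -0.006 -0.025] w 41.28 pos [532.28 160.54  19.7 ] pos along z -42.64
```

Request:
apply_moves(
  targets=[0,0,0,0,0,0,0.475,0,0,0,0,0,0,0.475,0,0,0,0,0,0,0.475],
)

```text
clock: 12.13
eef_pos: [0.5323, 0.1605, 0.0198]
tool_rot: [-0.582, 0.401, 0.584, 0.398]
ft_force: [0.0, 0.9, -0.4]
grip_width: 0.0408
```

```bash
python3 -c "
from h import *
f()"
```

```text
t 12.13 F tool [ 0.4  -0.34  0.82] T tool [-0.016 -0.008  0.001] w 40.84 pos [532.34 160.55  19.78] pos along z -42.66
```

Request:
apply_moves(
  targets=[0,0,0,0,0,0,0.47,0,0,0,0,0,0,0.47,0,0,0,0,0,0,0.47],
)

```text
clock: 12.38
eef_pos: [0.5324, 0.1605, 0.0198]
tool_rot: [-0.582, 0.401, 0.584, 0.398]
ft_force: [-0.4, 0.1, -1.1]
grip_width: 0.0403
```

```bash
python3 -c "
from h import *
f()"
```

```text
t 12.38 F tool [1.07 0.31 0.25] T tool [0.014 0.007 0.041] w 40.32 pos [532.37 160.53  19.8 ] pos along z -42.68
```

Request:
apply_moves(
  targets=[0,0,0,0,0,0,0.465,0,0,0,0,0,0,0.465,0,0,0,0,0,0,0.465],
)

```text
clock: 12.63
eef_pos: [0.5324, 0.1604, 0.0199]
tool_rot: [-0.582, 0.401, 0.584, 0.398]
ft_force: [0.4, -0.8, -1.6]
grip_width: 0.0397
```

```bash
python3 -c "
from h import *
f()"
```

```text
t 12.63 F tool [ 1.57 -0.08 -0.85] T tool [0.053 0.247 0.051] w 39.74 pos [532.44 160.35  19.86] pos along z -42.78
```

Request:
apply_moves(
  targets=[-0.002,0,0,0,0,0,0.465,-0.004,0,0,0,0,0,0.465,-0.006,0,0,0,0,0,0.465,-0.006,0,0,0,0,0,0.465],
)

```text
clock: 12.97
eef_pos: [0.5324, 0.1604, 0.0213]
tool_rot: [-0.582, 0.401, 0.584, 0.398]
ft_force: [0.9, -1.1, -0.8]
grip_width: 0.0397
```

```bash
python3 -c "
from h import *
f()"
```

```text
t 12.97 F tool [ 0.79 -0.49 -1.35] T tool [-0.035  0.296  0.08 ] w 39.66 pos [532.35 160.35  21.34] pos along z -42.78
```

Contact with the -y side's wall has now shown up as a moment, at 11.2 mm depth. The +y side is at the same depth, which is past the deepest possible release. I lift on slowly.

Request:
apply_moves(
  targets=[-0.003,0,0,0,0,0,0.465,-0.006,0,0,0,0,0,0.465,-0.009,0,0,0,0,0,0.465,-0.012,0,0,0,0,0,0.465,-0.012,0,0,0,0,0,0.465],
)

```text
clock: 13.38
eef_pos: [0.5325, 0.1604, 0.0245]
tool_rot: [-0.582, 0.401, 0.584, 0.398]
ft_force: [0.5, -1.7, -0.4]
grip_width: 0.0395
```

```bash
python3 - <<'E'
from h import *
f();o,im,d=snap('wrist','w6');f()
cv2.imwrite('pics/w6c.png',cv2.resize(np.clip(im[100:380,100:420]*1.3,0,255).astype(np.uint8),None,fx=2,fy=2)[:,:,::-1])
P=cloud('wrist',d,o)
m=(np.hypot(P[...,0]-.534,P[...,1]-.1615)<.07)
z=P[m][:,2]
for a,b in ((.045,.065),(.08,.11)): print(np.median(z[(z>a)&(z<b)]))
E
```

```text
t 13.38 F tool [ 0.36  0.15 -1.81] T tool [-0.027  0.448  0.075] w 39.5 pos [532.46 160.44  24.47] pos along z -42.76
t 13.43 F tool [ 0.3   0.94 -1.99] T tool [0.032 0.488 0.098] w 39.39 pos [532.46 160.41  24.49] pos along z -42.76
0.05871970319234561
0.09554390987170577
```

View pics/w6c.png

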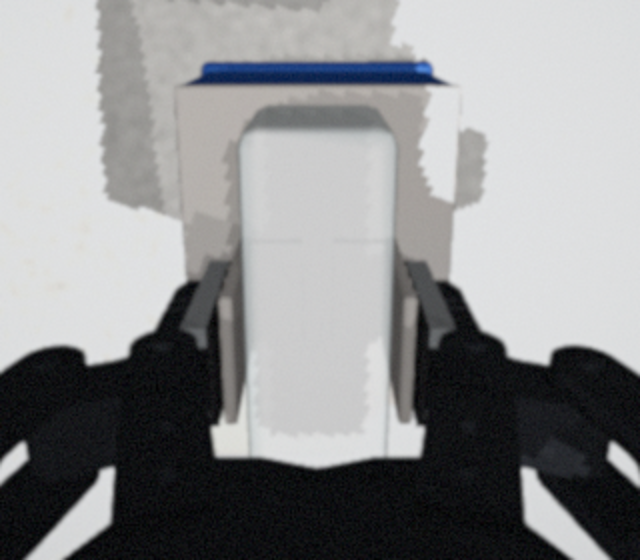

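Request:
apply_moves(
  targets=[-0.003,0,-0.001,0,0,0,0.465,-0.006,0,-0.002,0,0,0,0.465,-0.01,0,-0.002,0,0,0,0.465,-0.015,0,-0.002,0,0,0,0.465,-0.02,0,-0.002,0,0,0,0.465],
)

```text
clock: 13.85
eef_pos: [0.5326, 0.1605, 0.0295]
tool_rot: [-0.582, 0.401, 0.585, 0.398]
ft_force: [-0.3, 1.1, -1.3]
grip_width: 0.0401
```

```bash
python3 -c "
from h import *
f()"
```

```text
t 13.85 F tool [ 1.31 -0.12  1.16] T tool [0.009 0.021 0.003] w 40.13 pos [532.58 160.48  29.53] pos along z -42.93
```

Request:
apply_moves(
  targets=[-0.005,0,0,0,0,0,0.465,-0.015,0,0,0,0,0,0.465,-0.03,0,0,0,0,0,0.465,-0.05,0,0,0,0,0,0.465,-0.075,0,0,0,0,0,0.465,-0.1,0,0,0,0,0,0.465,-0.11,0,0,0,0,0,0.465,-0.11,0,0,0,0,0,0.465],
)

```text
clock: 14.52
eef_pos: [0.5336, 0.1604, 0.0581]
tool_rot: [-0.583, 0.4, 0.584, 0.399]
ft_force: [0.5, -0.0, -1.2]
grip_width: 0.0398
```

```bash
python3 - <<'E'
from h import *
f();o,im,d=snap('wrist','w7');s=snap('side','side7');f()
cv2.imwrite('pics/w7c.png',np.hstack([cv2.resize(np.clip(im[100:380,100:420]*1.3,0,255).astype(np.uint8),None,fx=1.2,fy=1.2),cv2.resize(np.clip(s[1][140:252,190:318]*1.6,0,255).astype(np.uint8),(384,336))])[:,:,::-1])
E
```

```text
t 14.52 F tool [ 1.23 -0.46 -0.22] T tool [-0.032  0.01  -0.009] w 39.84 pos [533.64 160.44  58.11] pos along z -43.24
t 14.62 F tool [ 1.01  0.19 -0.33] T tool [ 0.008 -0.02  -0.012] w 39.98 pos [532.82 160.17  57.02] pos along z -43.16
```

View pics/w7c.png

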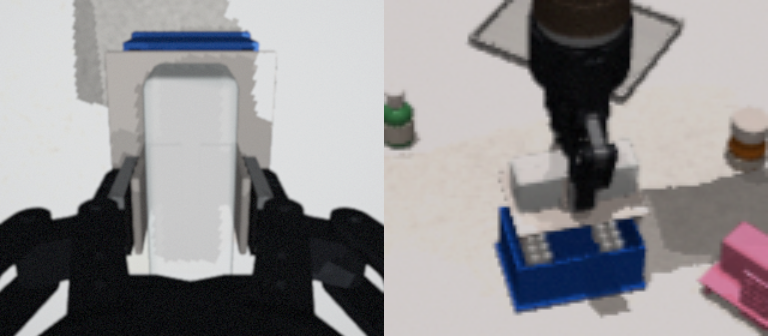

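```bash
python3 -c "
from h import *
plan([.561,-.137,.08],np.radians(-22.6))
o=bot.get_obs()
plan([.5475,.012,.08],np.radians(0))"
```

```text
shift [-0.0904  0.3248 -1.1491] turn [ 1.5282 -0.0036 -0.0087]
shift [-0.0904  0.3248 -1.1491] turn [-4.755e+00  1.080e-02 -4.500e-03]
shift [-0.0912  0.1598 -0.5739] turn [ 0.7393 -0.0018 -0.009 ]
shift [-0.0912  0.1598 -0.5739] turn [-5.5439e+00  1.2700e-02 -2.5000e-03]
```

Request:
apply_moves(
  targets=[-0.05,0.01,-0.03,0.05,0,0,0.465,-0.09,0.03,-0.1,0.15,0,0,0.465,-0.09,0.06,-0.2,0.28,0,0,0.465,-0.09,0.09,-0.3,0.42,0,0,0.465,-0.09,0.12,-0.41,0.56,0,0,0.465,-0.09,0.14,-0.5,0.68,0,0,0.465,-0.09,0.16,-0.56,0.74,0,0,0.465,-0.09,0.16,-0.57,0.74,0,0,0.465],
)

```text
clock: 15.28
eef_pos: [0.5466, 0.01, 0.0791]
tool_rot: [-0.498, 0.503, 0.499, 0.499]
ft_force: [-0.2, 0.1, -0.0]
grip_width: 0.0397
```

```bash
python3 -c "
from h import *
f();plan([.561,-.137,.08],np.radians(-22.6))"
```

```text
t 15.28 F tool [0.05 0.23 0.06] T tool [ 0.005 -0.016 -0.062] w 39.7 pos [546.64  10.01  79.08] pos along z 12.4
shift [-0.0023 -0.0602 -0.5878] turn [ 0.7793 -0.0078 -0.01  ]
shift [-0.0023 -0.0602 -0.5878] turn [-5.5039  0.0139 -0.0109]
```

```bash
python3 -c "
from h import *
snap('wrist','w8');f()"
```

```text
t 15.33 F tool [0.69 0.04 0.52] T tool [ 0.008 -0.011 -0.006] w 39.64 pos [546.87  11.07  79.1 ] pos along z 12.54
```

View pics/w8.png

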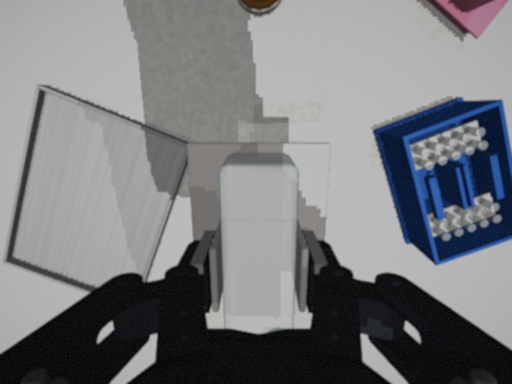

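```bash
python3 - <<'E'
from h import *
z=np.load('pics/w8.npz');o=dict(eef_pos=z['p'],tool_rot=z['q'])
c=onplane('wrist',[(188,142),(42,87),(8,262)],.012,o)[:,:2]*1000
print(c.round(1),np.linalg.norm(c[0]-c[1]),np.linalg.norm(c[2]-c[1]),'centre',(c[0]+c[2])/2, np.degrees(np.arctan2(*(c[2]-c[1])[::-1])))
plan([.5605,-.137,.08],np.radians(-22.6))
E
```

```text
[[ 504.7  -48.9]
 [ 460.4 -162.5]
 [ 614.3 -225.7]] 121.971250056261 166.29016849730513 centre [ 559.49376725 -137.29244565] -22.316992378201796
shift [-0.0027 -0.0562 -0.5921] turn [ 0.7829 -0.006  -0.0097]
shift [-0.0027 -0.0562 -0.5921] turn [-5.5002  0.0136 -0.0084]
```

Two views agree on the tray centre to within about 1.5 mm (560, -137), with yaw -22.5°.

Request:
apply_moves(
  targets=[0,0,-0.05,0.07,0,0,0.465,0,-0.01,-0.14,0.18,0,0,0.465,0,-0.02,-0.24,0.32,0,-0.01,0.465,0,-0.03,-0.35,0.46,0,-0.01,0.465,0,-0.04,-0.45,0.6,0,-0.01,0.465,0,-0.05,-0.54,0.72,0,-0.01,0.465,0,-0.055,-0.59,0.78,0,-0.01,0.465,0,-0.055,-0.59,0.78,0,-0.01,0.465,0,-0.055,-0.59,0.78,0,-0.01,0.465],
)

```text
clock: 16.08
eef_pos: [0.5605, -0.1343, 0.0794]
tool_rot: [-0.394, 0.588, 0.393, 0.587]
ft_force: [-1.4, 0.5, -0.6]
grip_width: 0.0396
```

```bash
python3 - <<'E'
from h import *
f();plan([.5605,-.137,.08],np.radians(-22.5))
snap('wrist','w9');snap('side','side9')
s=np.load('pics/side9.npz')['im'];w=np.load('pics/w9.npz')['im']
cv2.imwrite('pics/c9.png',np.hstack([cv2.resize(w,(400,300)),cv2.resize(np.clip(s[80:200,190:350]*1.6,0,255).astype(np.uint8),(400,300))])[:,:,::-1])
# cover pose in tool
cover('w9',.10,.18,c=(.5605,-.137),rad=.085);cover('w9',.09,.13,c=(.5605,-.137),rad=.085)
E
```

```text
t 16.08 F tool [ 0.64  1.48 -0.05] T tool [-0.02  -0.04  -0.046] w 39.63 pos [ 560.5  -134.26   79.39] pos along z 88.77
shift [-0.0024 -0.0042 -0.0101] turn [ 0.0054 -0.0037  0.0006]
shift [-0.0024 -0.0042 -0.0101] turn [-6.2778e+00 -1.0000e-03 -5.9000e-03]
33801 rect [ 561.6 -135.2] [111.8 106. ] 67.84 in tool mm (corr) [-10.6  -1.4   0.8] zmed 0.1505
7489 rect [ 561.4 -135.7] [ 70.5 106. ] 67.84 in tool mm (corr) [-10.6  -1.4   0.3] zmed 0.1136
```

View pics/c9.png

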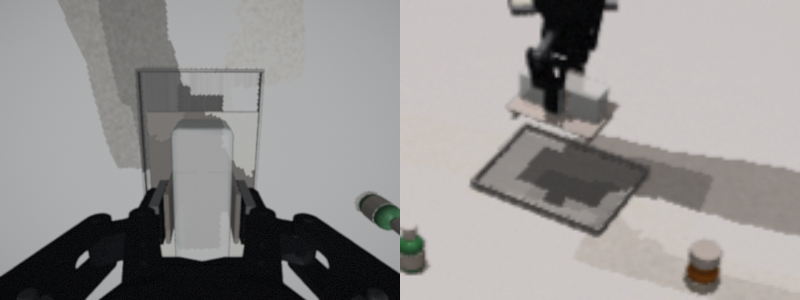

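Request:
apply_moves(
  targets=[0.05,0,0,0,0,0,0.465,0.1,0,0,0,0,0,0.465,0.16,0,0,0,0,0,0.465,0.2,0,0,0,0,0,0.465,0.22,0,0,0,0,0,0.465,0.22,0,0,0,0,0,0.465],
)

```text
clock: 16.68
eef_pos: [0.5596, -0.1336, 0.0233]
tool_rot: [-0.394, 0.588, 0.394, 0.586]
ft_force: [0.5, -0.1, -1.8]
grip_width: 0.0399
```

```bash
python3 - <<'E'
from h import *
f();plan([.5605,-.137,-.013],np.radians(-22.5))
E
```

```text
t 16.68 F tool [ 1.8  -0.47  0.14] T tool [-0.013 -0.032 -0.041] w 39.87 pos [ 559.56 -133.57   23.35] pos along z 88.42
shift [ 0.1454 -0.0089 -0.0109] turn [ 0.0079 -0.0055 -0.0035]
shift [ 0.1454 -0.0089 -0.0109] turn [-6.2753e+00  5.4000e-03 -8.7000e-03]
```

Request:
apply_moves(
  targets=[0.03,-0.003,-0.006,0,0,0,0.465,0.07,-0.003,-0.011,0,0,0,0.465,0.1,-0.003,-0.011,0,0,0,0.465,0.12,-0.003,-0.011,0,0,0,0.465,0.125,-0.003,-0.011,0,0,0,0.465,0.125,-0.003,-0.011,0,0,0,0.465],
)

```text
clock: 17.18
eef_pos: [0.5598, -0.1376, -0.0073]
tool_rot: [-0.394, 0.588, 0.393, 0.587]
ft_force: [-0.9, -0.2, -1.1]
grip_width: 0.0397
```

```bash
python3 - <<'E'
from h import *
f();plan([.5605,-.137,-.013],np.radians(-22.5))
E
```

```text
t 17.18 F tool [ 1.14  0.72 -0.54] T tool [ 0.02  -0.008  0.015] w 39.66 pos [ 559.79 -137.64   -7.28] pos along z 85.79
shift [ 0.0229 -0.0017  0.0035] turn [ 0.0045 -0.0053 -0.0003]
shift [ 0.0229 -0.0017  0.0035] turn [-6.2787e+00  5.0000e-04 -8.3000e-03]
```

Now slowly down the last 6 mm or so, watching the force.

Request:
apply_moves(
  targets=[0.004,0,0.002,0,0,0,0.465,0.008,0,0.002,0,0,0,0.465,0.012,0,0.002,0,0,0,0.465,0.016,0,0.002,0,0,0,0.465,0.016,0,0.002,0,0,0,0.465],
)

```text
clock: 17.6
eef_pos: [0.5605, -0.1372, -0.0106]
tool_rot: [-0.394, 0.588, 0.393, 0.587]
ft_force: [-0.7, -0.4, -1.1]
grip_width: 0.0395
```

```bash
python3 -c "
from h import *
f()"
```

```text
t 17.6 F tool [ 1.11  0.51 -0.6 ] T tool [-0.015  0.017 -0.018] w 39.54 pos [ 560.54 -137.24  -10.57] pos along z 86.37
```

Request:
apply_moves(
  targets=[0.002,0,0,0,0,0,0.465,0.003,0,0,0,0,0,0.465,0.004,0,0,0,0,0,0.465,0.004,0,0,0,0,0,0.465],
)

```text
clock: 17.93
eef_pos: [0.5606, -0.1373, -0.0115]
tool_rot: [-0.394, 0.588, 0.393, 0.587]
ft_force: [0.3, 0.3, -1.9]
grip_width: 0.0396
```

```bash
python3 -c "
from h import *
f()"
```

```text
t 17.93 F tool [ 1.92 -0.19  0.43] T tool [-0.038  0.025  0.031] w 39.59 pos [ 560.56 -137.26  -11.54] pos along z 86.38
```

Request:
apply_moves(
  targets=[0.001,0,0,0,0,0,0.465,0.002,0,0,0,0,0,0.465,0.003,0,0,0,0,0,0.465,0.003,0,0,0,0,0,0.465],
)

```text
clock: 18.27
eef_pos: [0.5605, -0.1373, -0.0124]
tool_rot: [-0.394, 0.588, 0.393, 0.587]
ft_force: [0.4, 0.3, -0.7]
grip_width: 0.0399
```

```bash
python3 -c "
from h import *
f()"
```

```text
t 18.27 F tool [ 0.68 -0.29  0.41] T tool [ 0.006 -0.011  0.018] w 39.88 pos [ 560.53 -137.26  -12.36] pos along z 86.36
```

Request:
apply_moves(
  targets=[0.001,0,0,0,0,0,0.465,0.002,0,0,0,0,0,0.465,0.003,0,0,0,0,0,0.465,0.003,0,0,0,0,0,0.465],
)

```text
clock: 18.6
eef_pos: [0.5606, -0.1373, -0.0129]
tool_rot: [-0.394, 0.588, 0.393, 0.587]
ft_force: [-1.0, 0.7, -0.8]
grip_width: 0.0396
```

```bash
python3 -c "
from h import *
f()"
```

```text
t 18.6 F tool [0.84 1.22 0.23] T tool [-0.002  0.014  0.098] w 39.64 pos [ 560.64 -137.28  -12.94] pos along z 86.39
```

Request:
apply_moves(
  targets=[0.001,0,0,0,0,0,0.465,0.002,0,0,0,0,0,0.465,0.002,0,0,0,0,0,0.465],
)

```text
clock: 18.85
eef_pos: [0.5608, -0.1373, -0.0132]
tool_rot: [-0.395, 0.588, 0.393, 0.587]
ft_force: [-1.1, 0.2, 0.9]
grip_width: 0.0399
```

```bash
python3 -c "
from h import *
f()"
```

```text
t 18.85 F tool [-0.91  1.1  -0.25] T tool [ 0.008 -0.023  0.136] w 39.92 pos [ 560.8 -137.3  -13.2] pos along z 86.43
```

Request:
apply_moves(
  targets=[0.001,0,0,0,0,0,0.465,0.002,0,0,0,0,0,0.465,0.002,0,0,0,0,0,0.465],
)

```text
clock: 19.1
eef_pos: [0.5608, -0.1373, -0.0133]
tool_rot: [-0.395, 0.588, 0.393, 0.587]
ft_force: [-0.8, 0.8, 4.6]
grip_width: 0.0395
```

```bash
python3 -c "
from h import *
f()"
```

```text
t 19.1 F tool [-4.6   1.02  0.47] T tool [ 0.029 -0.056  0.385] w 39.47 pos [ 560.83 -137.25  -13.33] pos along z 86.45
```

Request:
apply_moves(
  targets=[0,0,0,0,0,0,0.49,0.001,0,0,0,0,0,0.52,0.003,0,0,0,0,0,0.55,0.005,0,0,0,0,0,0.59,0.007,0,0,0,0,0,0.63,0.009,0,0,0,0,0,0.67,0.011,0,0,0,0,0,0.71,0.013,0,0,0,0,0,0.75,0.013,0,0,0,0,0,0.8,0.013,0,0,0,0,0,0.86,0.013,0,0,0,0,0,0.86],
)

```text
clock: 20.02
eef_pos: [0.5605, -0.1372, -0.0174]
tool_rot: [-0.394, 0.588, 0.393, 0.587]
ft_force: [0.5, -0.4, 0.4]
grip_width: 0.0735
```

```bash
python3 - <<'E'
from h import *
f();o,im,d=snap('wrist','w10');s=snap('side','side10')
cv2.imwrite('pics/c10.png',np.hstack([cv2.resize(im,(400,300)),cv2.resize(np.clip(s[1][80:200,190:350]*1.6,0,255).astype(np.uint8),(400,300))])[:,:,::-1])
E
```

```text
t 20.02 F tool [-0.44 -0.65 -0.15] T tool [-0.02   0.056  0.019] w 73.48 pos [ 560.49 -137.24  -17.42] pos along z 86.36
```

View pics/c10.png

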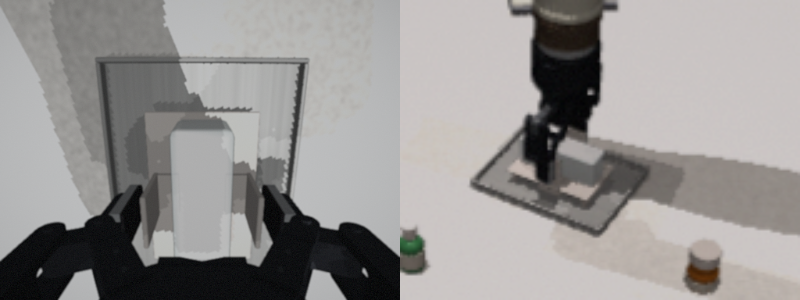

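The cover stands in the tray, the tabs have sprung back and the fingers are clear on both sides. I retreat straight up.

Request:
apply_moves(
  targets=[-0.02,0,0,0,0,0,0.86,-0.06,0,0,0,0,0,0.86,-0.12,0,0,0,0,0,0.86,-0.2,0,0,0,0,0,0.86,-0.3,0,0,0,0,0,0.86,-0.42,0,0,0,0,0,0.86,-0.55,0,0,0,0,0,0.86,-0.7,0,0,0,0,0,0.86,-0.8,0,0,0,0,0,0.86,-0.8,0,0,0,0,0,0.86],
)

```text
clock: 20.95
eef_pos: [0.5644, -0.1377, 0.1912]
tool_rot: [-0.398, 0.585, 0.389, 0.59]
ft_force: [0.3, -0.1, 0.7]
grip_width: 0.0732
```

```bash
python3 - <<'E'
from h import *
f();o,im,d=snap('wrist','w11');s=snap('side','side11');P=cloud('wrist',d,o)
cv2.imwrite('pics/c11.png',np.hstack([cv2.resize(im,(400,300)),cv2.resize(np.clip(s[1][80:260,170:370]*1.6,0,255).astype(np.uint8),(400,300))])[:,:,::-1])
near=np.hypot(P[...,0]-.5605,P[...,1]+.137)<.12
for n,(a,b) in dict(flange=(.016,.03),top=(.048,.07),wall=(.0095,.0145)).items():
    pts=P[near&(P[...,2]>a)&(P[...,2]<b)]; r=cv2.minAreaRect((pts[:,:2]*1000).astype(np.float32)); print(n,len(pts),np.round(r[0],1),np.round(r[1],1),round(r[2],1),np.percentile(pts[:,2],[5,50,95]).round(4))
E
```

```text
t 20.95 F tool [-0.74 -0.36 -0.  ] T tool [ 0.011 -0.024 -0.044] w 73.16 pos [ 564.42 -137.65  191.19] pos along z 87.38
flange 2543 [ 561.4 -138.8] [ 70.1 105.2] 67.7 [0.02   0.0214 0.0257]
top 2792 [ 560.4 -138.4] [63.6 96.2] 67.6 [0.0555 0.0579 0.0592]
wall 1385 [ 561.3 -138.9] [130.9 170.3] 67.6 [0.0102 0.0128 0.0141]
```

View pics/c11.png

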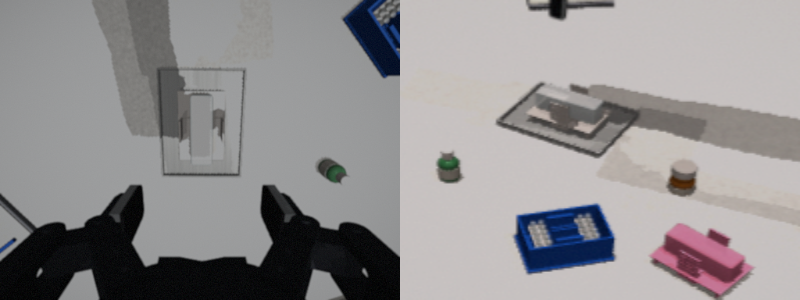

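The cover is centred in the tray to within about 0.2 mm, level and aligned, with flange top at 21 mm and tops at 58 mm. The bottle and jar look unmoved and the arm is clear. I let the arm settle, then hand in.

Request:
apply_moves(
  targets=[0,0,0,0,0,0,0.86,0,0,0,0,0,0,0.86,0,0,0,0,0,0,0.86],
)

```text
clock: 21.3
eef_pos: [0.5595, -0.1364, 0.1812]
tool_rot: [-0.394, 0.589, 0.394, 0.586]
ft_force: [-0.3, 0.3, -0.7]
grip_width: 0.0733
```

```bash
python3 -c "
from h import *
f();print(bot.job_done())"
```

```text
t 21.3 F tool [0.68 0.44 0.19] T tool [ 0.032 -0.02  -0.008] w 73.33 pos [ 559.47 -136.43  181.16] pos along z 86.12
the job is handed in; nothing more can be done
None
```

The cover is off the box and standing upright in the middle of the steel tray. I handed the job in at 21.3 s of the 54 s allowed, and no verdict was reported.

- **Release:** I squeezed the tabs in small steps, watching the wrist force. The wall on the cover's -y side showed up at about 11 mm press. The +y tab was at the same depth, past the deepest possible release. The wall push stayed around 2 N.
- **Lift and set down:** The cover came up freely at about 1.2 N. I turned it to match the tray, lowered it until I felt 4.6 N of contact, and opened the fingers slowly.
- **Last checks:** The cover's centre is within about 1 mm of the tray's and parallel to it. Its flange top is at 21 mm and its tops at 58 mm, as they should be. Both tabs sprang back. The bottle and jar look unmoved. I did not look at the tube rack again, but the arm never went near it.

Three things disagreed along the way:
- **Fingertip position:** The cameras put the real fingertips about 40 mm behind the reported TCP, so I worked from the measured tips. The heights then came out right.
- **Cover position:** The top and wrist cameras differed by about 3 mm on where the cover was. About 1.2 mm of that was an offset in the wrist camera, which I corrected using the fingers as seen in its image.
- **+y wall:** I never felt a wall on the +y side. That it was free rests on the measured depth and on the cover lifting without resistance.

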